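# Take the strainer insert out of its bolted pot and hang it up to drip

### The job

Strip the strainer pot on the storeroom bench: first slide the locking bolt all the way back out of the insert's handle while the insert still sits in the pot, then lift the strainer insert straight out. Hang it by the opening in its handle on the peg of the drip stand and let go, leaving the bolt back and the other things on the bench where they are.

Things in the scene. Friction and masses are not known exactly. Their poses are not given: they have to be found in the camera images.
- pot: Grey round strainer pot fixed to the bench on a dark 130 x 130 x 8 mm plate: outside diameter 92, inside 74, rim 75 mm above the bench. Origin: centre of its underside, at bench height; z up. On its -y side a guide pillar (50 mm wide in x, y = -48 to -74 mm, top 110 mm above the bench) through which the bolt runs along y. A brass outlet stub points to its +x.
- bolt (a joint): Slide of the steel locking bolt, in m: 0 home, 0.08 fully back at its stop; grows as the bolt moves towards the pot's -y, out of the insert's handle. Starts at 0 to 0.010; slides stiffly (about 2.5 N) and stays where left. A bar 14 mm wide, 91 to 101 mm above the bench; its free end is at the pot's y = +20 mm when home, and clears the insert's cap from 0.062.
- bolt_knob (a point): Centre of the top of the bolt's upright round steel knob: diameter 16, from 101 up to 150 mm above the bench, moving with the bolt. At joint value 0 it stands 92 mm from the pot's centre on the pot's -y side. Between the knob and the insert's handle there is free room above 110 mm (top of the guide pillar) for pushing it outwards.
- insert: Loose steel strainer insert, 138 mm tall, 0.26 to 0.44 kg, in the pot with its cap on the rim: origin (centre of its underside) 25 mm above the bench, z up along its axis, x and y within 0.1 rad of the pot's. Perforated body of diameter 58, z = 0 to 50 mm; cap disc of diameter 84, z = 50 to 56 mm; above it an upright handle frame with the grip block on top.
- insert_eye (a point): Middle of the underside of the handle's crossbar, 98 mm above the insert's origin, axes the insert's; hung up, this point rests on the peg. Below it is the handle's opening: 40 mm wide in x, 42 mm high (z = 56 to 98 of the insert), open right through along y. The frame is 10 mm thick in y and 60 mm long in x; the crossbar is 10 mm high.
- insert_lug (a point): Centre of the top of the insert's black grip block, 138 mm above the insert's origin, axes the insert's. The block stands on the crossbar: 24 mm in x, 14 mm in y, 30 mm high.
- stand: Dark steel drip stand fixed to the bench: flat foot with a shallow tray (up to 24 mm high), upright post of diameter 18, 184 mm tall, and one peg. Origin: foot of the post's axis, at bench height; z up. The peg, diameter 10, leaves the post along the stand's -x (roughly towards the pot), its axis level at 170 mm; the last 10 mm, x = -110 to -120 mm, rise by 8 mm to a round end.
- peg_mid (a point): Point on top of the level peg where the handle is best hung: 65 mm from the post's axis along the stand's -x, 175 mm above the bench, axes the stand's. The peg's raised end lies 60 mm further out, its highest point 183 mm above the bench. The insert's cap touches the post if hung nearer than about 52 mm from the post's axis.
- grease_jar: Bystander: small white jar with a black cap, diameter 56, 55 mm tall, standing behind the pot. Origin: centre of its underside.
- spanner: Bystander: steel spanner 150 mm long lying flat between the robot and the pot and stand. Origin: underside near its middle.
- seal_ring: Bystander: black rubber ring, diameter 52, 14 mm high, lying near the pot. Origin: centre of its underside.
- carton: Bystander: plain cardboard carton 70 x 90 x 50 mm behind the pot and stand. Origin: centre of its underside.
- oil_bottle: Bystander: black bottle, diameter 72, 190 mm tall, at the back. Origin: centre of its underside.
- spray_can: Bystander: aluminium can, diameter 56, 120 mm tall, at the back. Origin: centre of its underside.
- jug: Bystander: white jug with a handle, diameter 90, 100 mm tall, standing right of the robot base, in front of the bolt. Origin: centre of its underside.
Things that resemble listed ones, but are neither listed nor needed, are in the scene too. What is shaped like the insert but purple or turquoise is not meant.

How it is judged:
On the way, in this order (a step that is already met when the one before it is completed fails the run):
1. the bolt is slid fully back (at least 70 of 80 mm) while the insert still sits in the pot (value of joint bolt above 0.07 m and z of insert in the frame of pot below 0.032 m and horizontal distance between insert and pot below 0.012 m), for 0.2 s.
2. the insert is lifted up out of the pot (z of insert in the frame of pot above 0.08 m), for 0.1 s.
At the end, for the whole second after the job is handed in: Bolt back (70 mm or more); insert at rest on the peg, which runs through its handle: eye point 165-186 mm high, 30-118 mm from the post's axis, within 20 mm of the peg's line; upright within 0.35 rad, handle square to the peg within 0.6 rad, weight (over 1 N) on the stand, under 0.05 m/s (value of joint bolt above 0.07 m and x of insert_eye in the frame of stand between -0.118 and -0.03 m and y of insert_eye in the frame of stand between -0.02 and 0.02 m and z of insert_eye in the frame of stand between 0.165 and 0.186 m and angle between the y axis of insert and the x axis of stand, either way round below 0.6 rad and angle between insert's own z axis and vertical below 0.35 rad and contact force between insert and stand above 1 N and linear speed of insert below 0.05 m/s); the robot touches nothing.
It fails at once if a bystander is pushed more than 50 mm or tipped over (distance of any of grease_jar, spanner, seal_ring, carton, oil_bottle, spray_can, jug from where it was at the start of the episode above 0.05 m or angle between any of grease_jar, carton, oil_bottle, spray_can, jug's own z axis and vertical above 0.5 rad).
It also fails if it takes over 58 s, if anything falls off the work surface, if the arm or the gripper's body presses on something with over 40 N, if the wrist force passes 120 N, or if a joint passes its speed limit or range.

### The arm

A 6-joint arm with a two-finger parallel gripper is mounted at the origin on the work surface. World frame = base frame: x ahead of the robot, y to its left, z up, the work surface at z = 0. Lengths are in m, angles in rad, forces in N, time in s.
With the tool pointing down it reaches from about 0.225 to 0.725 m from the base axis. Payload 3.1 kg.
Tool frame: the origin (TCP) lies midway between the tips of the shut fingers; the grasp point (between the pads) lies 19 mm behind it; z points along the fingers, y is the direction in which the jaws open and shut (so a half turn about z gives the same grasp; the last joint's range is limited). The gripper opens to 85 mm and grips with 20 to 120 N. Pads are 22 mm wide; open, the fingers measure 114 mm over their backs; the gripper's body (76 mm by 85 mm) begins 54 mm behind the grasp point. The pads swing forward as they close: fully open they stand 13 mm farther back than shut.
Start: joints at [-1.279, 0.048, 0.099, 1.622, 0, 1.443], TCP at [0.214, -0.479, 0.231] pointing down, gripper open.
Joint ranges: [-2.91, 2.91], [-0.99, 1.94], [-1.21, 1.42], [-2.12, 2.29], [-1.49, 1.47], [-3.14, 3.14]. Speed limits (rad/s): [2.79, 2.79, 3.14, 3.14, 3.14, 3.14].

### API

Orientations are given as [roll, pitch, yaw] about the fixed x, y, z axes, in that order (R = Rz(yaw) Ry(pitch) Rx(roll)).
In Python, from cell import sense, get_image, finish_job gives the robot as it stands.
- The arm moves only by the shell command python3 -m inch 'ROWS' [FORCE]. ROWS is JSON, a list of rows, each a list of 3 entries, a list of its own where there are three numbers: the shift along the tool's x, y, z in m, then the turn, a rotation vector about the tool's x, y, z in degrees, then the opening, from 0 (shut) to 1 (fully open). A call has 1 to 12 rows; each row is the pose to reach, as a shift and turn from the pose commanded when the call began, along the tool's axes at that moment; what a row does not reach only later rows make up. A row lasts 1/8 s, in which the tool goes at most 62.5 mm and 10.7 degrees, less where a joint would pass 70% of its speed; a pose out of reach is approached as far as the arm can. A call with a gripper value outside its range is refused whole. The fingers move at their own pace and stop on an object; FORCE is the grip in N (left out, the last holds). Time passes only in rows, so rows that repeat a pose let the fingers close. It gives the time, the measured TCP pose, the force and the opening at its end, in the units of the state.
- sense(): the state, without advancing time (a new reading comes with each control period).
- get_image(name): name is "side" or "top"; returns a dict with "image" (400x640x3 uint8, red, green, blue), "range_z" (400x640 float32, m along the optical axis (not along the pixel's ray), 0 where there is no reading), "fx", "fy", "cx", "cy" (pixels), "k1" (the pictures are not rectified: a ray, as slopes to the right and down, at radius r is drawn at 1 + k1 r^2 times it, then the intrinsics apply), "rvec" (rotation vector, rad) and "tvec" (3), from world to camera coordinates, as OpenCV has them. Camera axes: x right, y down, z forward; pixel columns grow to the right and rows downward; lengths in m; the calibration is good to about 2 mm. A picture is of the moment at which its call begins.
- finish_job(): hands the job in, once; it reports no verdict.
The state is a dict: "time_s": time; "joints": joint angles; "joint_velocities": joint speeds; "effort": joint torques, N m; "eef_pos": TCP position; "eef_rot": TCP orientation; "wrist_force": force on the tool from outside, world axes, zero at the start; "ft_torque": the same for the moment, N m; "finger_gap": finger opening in m.
Only numpy, scipy, OpenCV 4.12 (cv2) and the standard library are available. Lean on these libraries where they do the work, as an engineer would, in place of code of your own. Each camera call takes 0.05 s, during which the arm holds its last target.

## Working session

There is one attempt and no reset: what is moved stays moved. The work goes in short steps, Python scripts to look and compute and a shell command to move; the robot and the scene stay as the last step left them, time stands still between calls to the robot, and variables do not carry over. Pictures are saved under pics/ and viewed, and the job is handed in when it is done.

```bash
ls; mkdir -p pics; cat > h.py <<'E'
import numpy as np, cv2
from cell import sense, get_image, finish_job
def save(n,im): cv2.imwrite('pics/'+n+'.png',im[:,:,::-1])
def cam(d):
    R,_=cv2.Rodrigues(np.array(d['rvec'],float)); t=np.array(d['tvec'],float); return R,t
def ray(d,u,v):
    x=(u-d['cx'])/d['fx'];y=(v-d['cy'])/d['fy'];xd,yd=x,y
    for _ in range(20):
        r2=x*x+y*y; x=xd/(1+d['k1']*r2); y=yd/(1+d['k1']*r2)
    return x,y
def pt(d,u,v,z=None):
    x,y=ray(d,u,v); R,t=cam(d); c=-R.T@t
    if z is None:
        Z=float(d['range_z'][int(round(v)),int(round(u))]); return R.T@(np.array([x*Z,y*Z,Z])-t)
    w=R.T@np.array([x,y,1]); return c+w*(z-c[2])/w[2]
def cloud(d):
    v,u=np.mgrid[0:400,0:640].astype(float); x,y=ray(d,u,v); Z=d['range_z'];R,t=cam(d)
    P=np.stack([x*Z,y*Z,Z],-1)-t; P=P@R; P[Z<=0]=np.nan; return P
def proj(d,p):
    R,t=cam(d); q=R@np.array(p,float)+t; x,y=q[:2]/q[2]; s=1+d['k1']*(x*x+y*y)
    return d['cx']+d['fx']*x*s, d['cy']+d['fy']*y*s
E
python3 - <<'E'
from h import *
for n in('side','top'):
    d=get_image(n); save(n+'0',d['image']); R,t=cam(d); print(n,-R.T@t,d['fx'],d['k1'])
print(sense())
E
```

```text
pics
side [-0.12322637  0.78938937  0.99135278] 494.6084535393401 -0.009721559876877766
top [0.40801311 0.00553818 1.08854441] 388.358199304126 0.01915659241014093
{'time_s': 0.1, 'joints': array([-1.27880470e+00,  4.86637783e-02,  9.77028452e-02,  1.62200874e+00,
        1.74484826e-05,  1.44301526e+00]), 'joint_velocities': array([-2.92084560e-04, -2.28536319e-03,  5.10457507e-03, -1.05176681e-03,
        7.07497470e-06, -1.99079065e-04]), 'effort': array([ 1.78241826e-03, -3.39851797e+01,  3.20934677e+01,  1.58728380e-02,
       -1.85681897e-04, -3.44703530e-06]), 'eef_pos': array([ 0.21380152, -0.47886568,  0.23021504]), 'eef_rot': array([-3.13943925e+00, -2.94262756e-04,  4.19772355e-01]), 'wrist_force': array([ 0.46379856, -0.13795072, -0.46566422]), 'ft_torque': array([-0.01475432, -0.03848142,  0.01143369]), 'finger_gap': 0.08522052486703105}
```

View pics/side0.png

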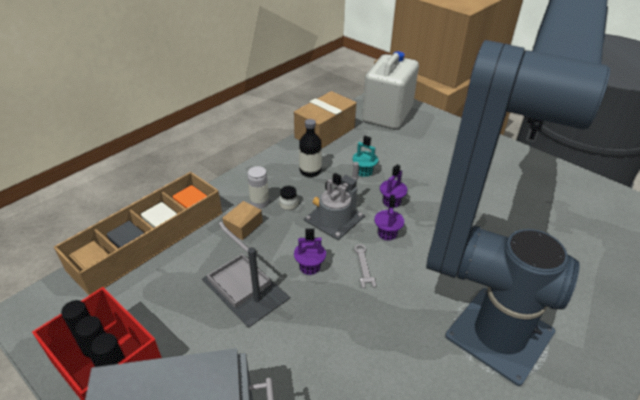

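View pics/top0.png

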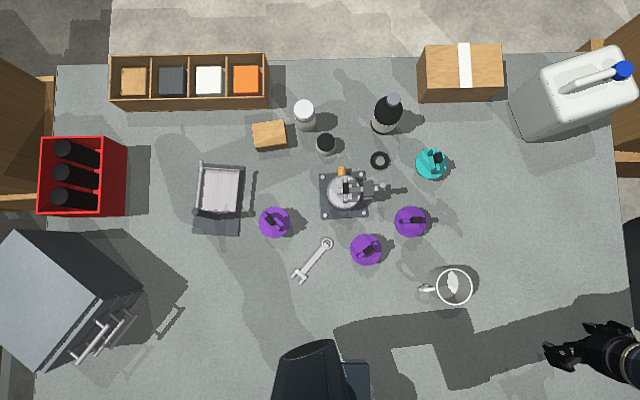

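```bash
python3 - <<'E'
from h import *
d=get_image('top'); im=d['image']
a=cv2.resize(im[130:260,180:430],None,fx=3.2,fy=3.2,interpolation=cv2.INTER_CUBIC); save('top_z',a)
s=get_image('side'); im=s['image']
a=cv2.resize(im[160:330,190:420],None,fx=3.4,fy=3.4,interpolation=cv2.INTER_CUBIC); save('side_z',a)
E
```

```text
(no output)
```

View pics/top_z.png

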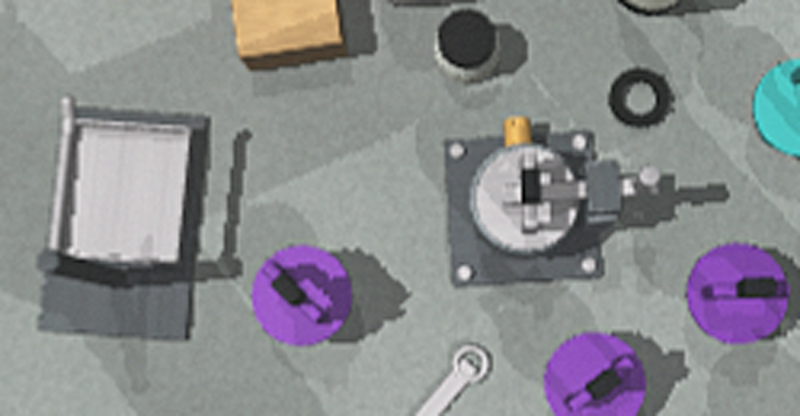

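View pics/side_z.png

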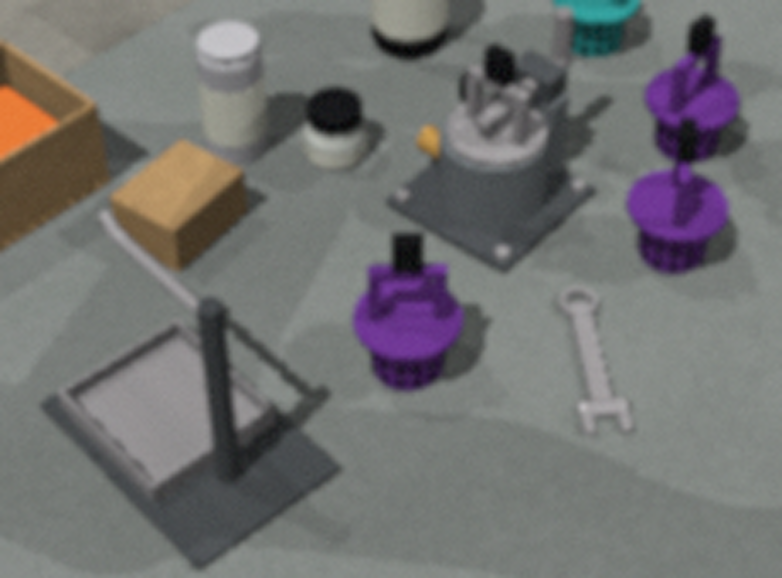

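```bash
python3 - <<'E'
from h import *
for n in('top','side'):
    d=get_image(n); P=cloud(d); im=d['image'].astype(int)
    x,y,z=P[...,0],P[...,1],P[...,2]
    reg=(x>.2)&(x<.7)&(y<.5)&(y>-.25)
    print(n,'bench z',np.nanmedian(z[(x>.3)&(x<.6)&(np.abs(y)<.3)]))
    dark=im.max(2)<55
    L,lab,st,ce=cv2.connectedComponentsWithStats((reg&(z>.10)).astype(np.uint8),connectivity=8)
    for i in range(1,L):
        if st[i,4]>5:
            m=lab==i
            print(st[i],'med',np.nanmedian(P[m],0).round(3),'min',np.nanmin(P[m],0).round(3),'max',np.nanmax(P[m],0).round(3),'col',im[m].mean(0).astype(int))
    yel=(im[...,0]>150)&(im[...,2]<90)&(im[...,1]>90)&(x<.6)&(abs(y)<.15)
    print('stub',yel.sum(),np.nanmedian(P[yel],0) if yel.any() else None)
    m=reg&(z>.145)&(z<.18)&(y>-.2)&(y<.15); 
    print('insert top/knob',np.c_[np.argwhere(m),P[m].round(3)][:60] if 1 else 0)
E
```

```text
top bench z 0.0003561773488752694
[192 160  18  57 327] med [0.526 0.311 0.173] min [0.486 0.302 0.101] max [0.616 0.325 0.187] col [117 117 118]
[337 177  49  25 408] med [ 0.55  -0.088  0.111] min [ 0.517 -0.142  0.1  ] max [ 0.576 -0.019  0.167] col [116 117 119]
[262 211  19  19 112] med [0.472 0.148 0.133] min [0.451 0.127 0.102] max [0.497 0.173 0.143] col [ 82  61 100]
[403 216  24   7 125] med [ 0.468 -0.207  0.122] min [ 0.461 -0.241  0.102] max [ 0.475 -0.183  0.141] col [73 54 91]
[358 241  20  17 120] med [ 0.396 -0.09   0.124] min [ 0.377 -0.116  0.102] max [ 0.416 -0.067  0.141] col [ 84  59 104]
[ 317  339   29   61 1132] med [0.203 0.007 0.445] min [ 0.2   -0.013  0.187] max [0.209 0.026 0.551] col [35 41 45]
stub 0 None
insert top/knob [[ 1.82e+02  3.43e+02  5.59e-01 -3.20e-02  1.61e-01]
 [ 1.82e+02  3.44e+02  5.58e-01 -3.50e-02  1.64e-01]
 [ 1.82e+02  3.45e+02  5.59e-01 -3.70e-02  1.62e-01]
 [ 1.82e+02  3.46e+02  5.58e-01 -4.00e-02  1.64e-01]
 [ 1.82e+02  3.47e+02  5.59e-01 -4.20e-02  1.60e-01]
 [ 1.82e+02  3.48e+02  5.58e-01 -4.40e-02  1.63e-01]
 [ 1.82e+02  3.81e+
[... 5992 characters left out ...]
 1.56e-01]
 [ 1.76e+02  3.35e+02  5.46e-01 -3.60e-02  1.59e-01]
 [ 1.76e+02  3.36e+02  5.44e-01 -3.70e-02  1.59e-01]
 [ 1.76e+02  3.37e+02  5.36e-01 -3.20e-02  1.66e-01]
 [ 1.76e+02  3.38e+02  5.36e-01 -3.70e-02  1.64e-01]
 [ 1.76e+02  3.39e+02  5.34e-01 -3.80e-02  1.64e-01]
 [ 1.76e+02  3.40e+02  5.33e-01 -4.20e-02  1.62e-01]
 [ 1.76e+02  3.41e+02  5.28e-01 -4.00e-02  1.66e-01]
 [ 1.77e+02  3.32e+02  5.56e-01 -3.60e-02  1.50e-01]
 [ 1.77e+02  3.33e+02  5.51e-01 -3.40e-02  1.54e-01]
 [ 1.77e+02  3.34e+02  5.47e-01 -3.30e-02  1.56e-01]
 [ 1.77e+02  3.35e+02  5.44e-01 -3.30e-02  1.58e-01]
 [ 1.77e+02  3.36e+02  5.42e-01 -3.50e-02  1.58e-01]
 [ 1.77e+02  3.37e+02  5.38e-01 -3.50e-02  1.60e-01]]
```

```bash
python3 - <<'E'
from h import *
d=get_image('top'); im=d['image']
a=cv2.resize(im[155:225,310:410],None,fx=8,fy=8,interpolation=cv2.INTER_NEAREST); save('tp',a)
a=cv2.resize(im[150:245,185:260],None,fx=6,fy=6,interpolation=cv2.INTER_NEAREST); save('ts',a)
E
```

```text
(no output)
```

View pics/tp.png

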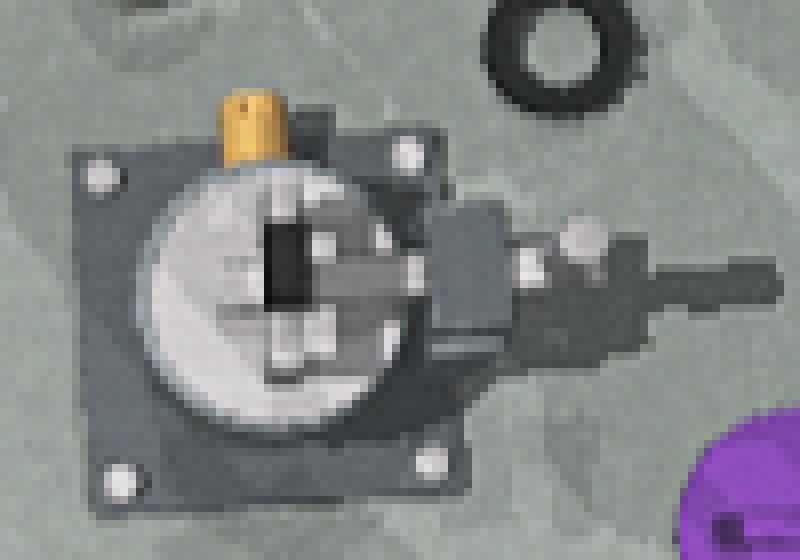

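View pics/ts.png

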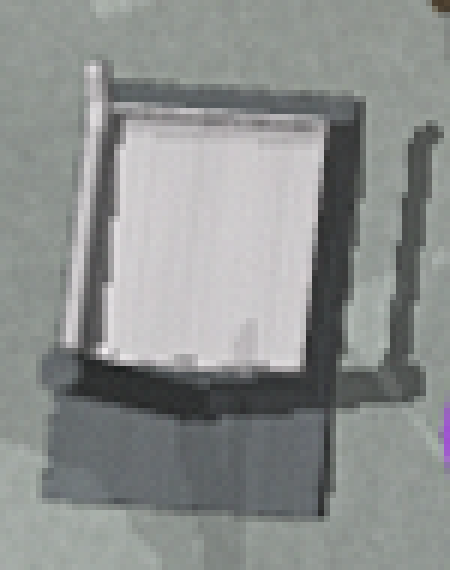

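```bash
cat > m.py <<'E'
from h import *
def mid(a): return (np.percentile(a,4,axis=0)+np.percentile(a,96,axis=0))/2
for n in('top','side'):
    d=get_image(n);P=cloud(d);x,y,z=P[...,0],P[...,1],P[...,2]
    m=(z>.156)&(z<.17)&(x>.5)&(x<.6)&(abs(y+.03)<.05)
    q=P[m]; r=cv2.minAreaRect((q[:,:2]*1000).astype(np.float32)); print(n,'block',mid(q).round(4),r)
    m=(z>.145)&(z<.156)&(x>.5)&(x<.6)&(y<-.1)&(y>-.25); q=P[m]; print('knob',mid(q).round(4),len(q))
    # bar
    m=(z>.125)&(z<.138)&(x>.5)&(x<.6)&(abs(y+.03)<.05); q=P[m]
    if len(q)>5: print('bar',mid(q).round(4),cv2.minAreaRect((q[:,:2]*1000).astype(np.float32)))
    m=(z>.165)&(z<.2)&(y>.28)&(y<.35)&(x>.51)&(x<.63); q=P[m]
    f=np.polyfit(q[:,0],q[:,1],1); print('peg slope',f[0],'y at .55',np.polyval(f,.55),'xmax',q[:,0].max(),'z',np.median(q[:,2]))
    m=(z>.176)&(y>.28)&(y<.35)&(x<.51)&(x>.4); q=P[m]; print('post',mid(q).round(4),len(q))
E
python3 m.py
```

```text
top block [ 0.5475 -0.0382  0.1627] ((547.5214233398438, -38.182918548583984), (12.193965911865234, 22.394485473632812), 88.6249771118164)
knob [ 0.5526 -0.1288  0.149 ] 32
bar [ 0.5472 -0.0384  0.1319] ((547.1605224609375, -38.569679260253906), (58.688385009765625, 8.484549522399902), 1.476877212524414)
peg slope -0.09139352329117838 y at .55 0.3115533011138904 xmax 0.6164044021554719 z 0.17340804015396866
post [0.4948 0.317  0.182 ] 52
side block [ 0.5428 -0.0393  0.1609] ((542.7557983398438, -39.36415481567383), (25.794986724853516, 16.86928367614746), 4.26871395111084)
knob [ 0.5491 -0.1294  0.1488] 19
bar [ 0.5414 -0.0389  0.1311] ((540.6063232421875, -39.045127868652344), (59.4271354675293, 13.880152702331543), 2.592716693878174)
peg slope -0.08916664047037312 y at .55 0.3129823816765618 xmax 0.6137199858468861 z 0.1735704534897554
post [0.4896 0.3183 0.1809] 53
```

```bash
cat > go.py <<'E'
import sys
from h import *
from scipy.spatial.transform import Rotation as Ro
def go(x,y,z,yaw):
    s=sense(); T=Ro.from_euler('xyz',s['eef_rot']); G=Ro.from_euler('xyz',[np.pi,0,yaw])
    sh=T.inv().apply(np.array([x,y,z])-s['eef_pos']); rv=np.degrees((T.inv()*G).as_rotvec())
    print('t',s['time_s'],'pos',s['eef_pos'].round(4),s['eef_rot'].round(4),'F',s['wrist_force'].round(2),'gap',round(s['finger_gap'],4),'J',s['joints'].round(2))
    print('shift',sh.round(4),'turn',rv.round(1))
go(*map(float,sys.argv[1:5]))
E
python3 go.py 0.551 -0.129 0.20 1.62
```

```text
t 0.45 pos [ 0.214  -0.4794  0.2312] [-3.1415 -0.      0.4198] F [-0.4  -0.58  0.37] gap 0.0852 J [-1.28  0.05  0.1   1.62  0.    1.44]
shift [ 0.4506 -0.1826  0.0313] turn [ -0.   -0.  -68.8]
```

```bash
python3 -m inch '[[[0.4506,-0.1826,0.031],[0,0,-68.8],0.6],[[0.4506,-0.1826,0.031],[0,0,-68.8],0.6],[[0.4506,-0.1826,0.031],[0,0,-68.8],0.6],[[0.4506,-0.1826,0.031],[0,0,-68.8],0.6],[[0.4506,-0.1826,0.031],[0,0,-68.8],0.6],[[0.4506,-0.1826,0.031],[0,0,-68.8],0.6],[[0.4506,-0.1826,0.031],[0,0,-68.8],0.6],[[0.4506,-0.1826,0.031],[0,0,-68.8],0.6],[[0.4506,-0.1826,0.031],[0,0,-68.8],0.6],[[0.4506,-0.1826,0.031],[0,0,-68.8],0.6]]' 25; python3 go.py 0.551 -0.129 0.12 1.62; python3 - <<'E'
from h import *
for n,(a,b,c,e) in dict(top=(130,260,280,440),side=(100,240,280,440)).items():
    d=get_image(n); save('k_'+n,cv2.resize(d['image'][a:b,c:e],None,fx=4,fy=4))
E
```

```text
time_s: 1.7
eef_pos: [0.5508, -0.129, 0.2002]
eef_rot: [-3.141, 0.0, 1.621]
wrist_force: [0.1, 0.1, -0.3]
finger_gap: 0.0514
t 1.7 pos [ 0.5508 -0.129   0.2002] [-3.1408e+00  3.0000e-04  1.6211e+00] F [ 0.06  0.14 -0.26] gap 0.0514 J [-0.35  0.15  0.15  1.57 -0.    1.17]
shift [0.0001 0.0003 0.0802] turn [-0.   0.   0.1]
```

View pics/k_side.png

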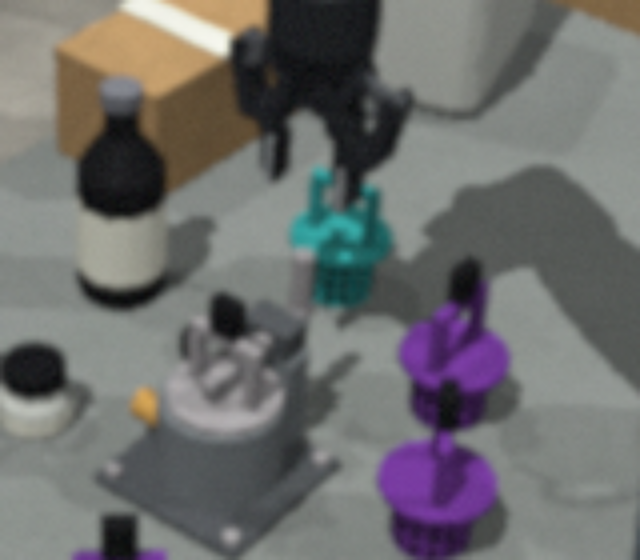

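```bash
python3 -m inch '[[[0,0,0.04],[0,0,0],0.6],[[0,0,0.08],[0,0,0],0.6],[[0,0,0.08],[0,0,0],0.6],[[0,0,0.08],[0,0,0],0],[[0,0,0.08],[0,0,0],0],[[0,0,0.08],[0,0,0],0],[[0,0,0.08],[0,0,0],0],[[0,0,0.08],[0,0,0],0]]' 25
```

```text
time_s: 2.8
eef_pos: [0.5523, -0.13, 0.1233]
eef_rot: [3.138, 0.003, 1.62]
wrist_force: [-1.6, -1.3, 6.2]
finger_gap: 0.0153
```

```bash
python3 -m inch '[[[-0.02,0,-0.003],[0,0,0],0],[[-0.04,0,-0.003],[0,0,0],0],[[-0.06,0,-0.003],[0,0,0],0],[[-0.074,0,-0.003],[0,0,0],0],[[-0.078,0,-0.003],[0,0,0],0],[[-0.080,0,-0.003],[0,0,0],0]]' 25;  python3 go.py 0.551 -0.129 0.12 1.62
```

```text
time_s: 3.55
eef_pos: [0.5559, -0.2095, 0.1234]
eef_rot: [3.14, -0.001, 1.62]
wrist_force: [4.2, 4.6, -0.3]
finger_gap: 0.015
t 3.55 pos [ 0.5559 -0.2095  0.1234] [ 3.1396e+00 -9.0000e-04  1.6199e+00] F [ 4.24  4.6  -0.34] gap 0.015 J [-0.47  0.23  0.08  1.43  0.    1.05]
shift [ 0.0806 -0.0009  0.0034] turn [ 0.1 -0.1 -0. ]
```

```bash
python3 -m inch '[[[0,0,0],[0,0,0],0.6],[[0,0,0],[0,0,0],0.6],[[0,0,0],[0,0,0],0.6],[[0,0,-0.05],[0,0,0],0.6],[[0,0,-0.09],[0,0,0],0.6],[[0.05,0,-0.09],[0,0,0],0.6],[[0.05,0,-0.09],[0,0,0],0.6]]' 25; python3 - <<'E'
from h import *
for n,(a,b,c,e) in dict(top=(130,260,280,440),side=(100,240,280,440)).items():
    d=get_image(n); save('b_'+n,cv2.resize(d['image'][a:b,c:e],None,fx=4,fy=4))
    P=cloud(d);z=P[...,2];x=P[...,0];y=P[...,1]
    m=(z>.135)&(z<.156)&(x>.5)&(x<.6)&(y<-.18)&(y>-.28); q=P[m]; print('knob',np.median(q,0),q.min(0),q.max(0),len(q))
E
```

```text
time_s: 4.42
eef_pos: [0.5526, -0.1569, 0.2148]
eef_rot: [3.14, 0.0, 1.624]
wrist_force: [0.3, -1.0, 0.3]
finger_gap: 0.0509
  return _methods._mean(a, axis=axis, dtype=dtype,
  ret = um.true_divide(
Traceback (most recent call last):
ValueError: zero-size array to reduction operation minimum which has no identity
```

```bash
python3 go.py 0.546 -0.0385 0.215 1.597; python3 - <<'E'
from h import *
d=get_image('side'); save('b_side',cv2.resize(d['image'][100:240,280:440],None,fx=4,fy=4))
P=cloud(d);z=P[...,2];x=P[...,0];y=P[...,1]
m=(z>.135)&(z<.156)&(x>.5)&(x<.6)&(y<-.18)&(y>-.28); q=P[m]; print('knob',len(q),np.median(q,0) if len(q) else 0)
E
```

```text
t 4.475 pos [ 0.5525 -0.1581  0.2139] [3.1413e+00 1.1000e-03 1.6228e+00] F [-0.27 -0.02 -0.69] gap 0.0511 J [-0.4   0.17  0.2   1.6  -0.    1.12]
shift [ 0.1198 -0.0002 -0.0012] turn [0.  0.1 1.5]
knob 33 [ 0.55130129 -0.20698061  0.14576054]
```

View pics/b_side.png

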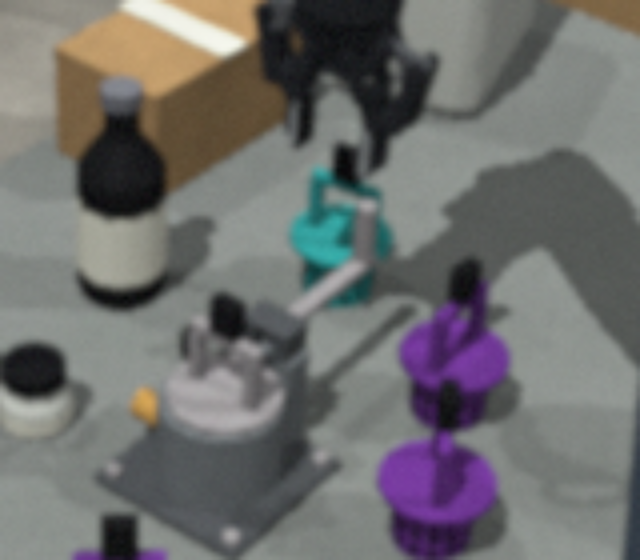

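The picture shows the bolt drawn out, with the knob at crop (367,235). The insert still sits in the pot. Now to grasp the insert.

```bash
python3 -m inch '[[[0.06,0,0],[0,0,1.5],0.7],[[0.12,0,0],[0,0,1.5],0.7],[[0.12,0,0],[0,0,1.5],0.7],[[0.12,0,0.04],[0,0,1.5],0.7],[[0.12,0,0.076],[0,0,1.5],0.7],[[0.12,0,0.076],[0,0,1.5],0.7],[[0.12,0,0.076],[0,0,1.5],0.7]]' 40; python3 go.py 0.546 -0.0385 0.138 1.597; python3 - <<'E'
from h import *
d=get_image('side'); save('g_side',cv2.resize(d['image'][100:240,280:440],None,fx=4,fy=4))
E
```

```text
time_s: 5.4
eef_pos: [0.5471, -0.0403, 0.1383]
eef_rot: [3.141, 0.001, 1.593]
wrist_force: [-0.6, 0.1, 0.9]
finger_gap: 0.0597
t 5.4 pos [ 0.5471 -0.0403  0.1383] [3.1407e+00 6.0000e-04 1.5931e+00] F [-0.64  0.1   0.86] gap 0.0597 J [-0.2   0.11 -0.02  1.44 -0.    1.35]
shift [ 0.0018 -0.001   0.0003] turn [ 0.1  0.  -0.2]
```

View pics/g_side.png

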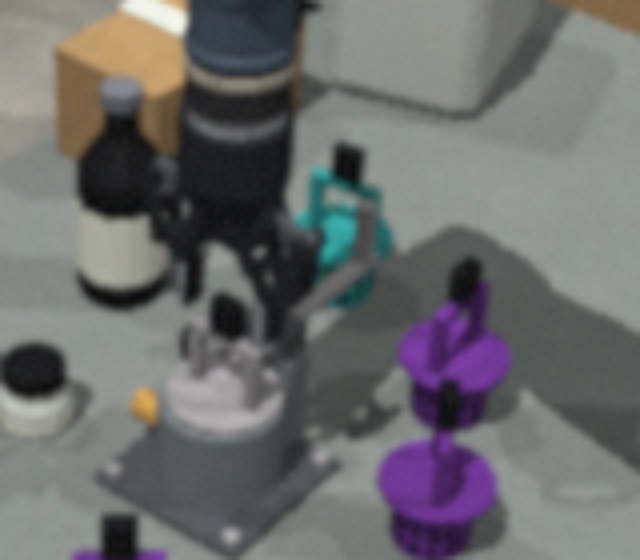

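```bash
python3 -m inch '[[[0.0015,0,0],[0,0,0],0],[[0.0015,0,0],[0,0,0],0],[[0.0015,0,0],[0,0,0],0],[[0.0015,0,0],[0,0,0],0],[[0.0015,0,0],[0,0,0],0],[[0.0015,0,0],[0,0,0],0]]' 50; python3 go.py 0.546 -0.0385 0.138 1.597
```

```text
time_s: 6.2
eef_pos: [0.547, -0.0378, 0.1388]
eef_rot: [3.14, 0.001, 1.594]
wrist_force: [-2.5, 0.0, 5.1]
finger_gap: 0.0228
t 6.2 pos [ 0.547  -0.0378  0.1388] [3.1397e+00 9.0000e-04 1.5945e+00] F [-2.51  0.05  5.08] gap 0.0228 J [-0.19  0.11 -0.02  1.44 -0.    1.36]
shift [-0.0006 -0.001   0.0008] turn [ 0.1  0.1 -0.1]
```

```bash
python3 -m inch '[[[0,0,-0.01],[0,0,0],0],[[0,0,-0.03],[0,0,0],0],[[0,0,-0.06],[0,0,0],0],[[0,0,-0.09],[0,0,0],0],[[0,0,-0.11],[0,0,0],0],[[0,0,-0.11],[0,0,0],0],[[0,0,-0.11],[0,0,0],0]]' 50; python3 go.py 0.66 0.302 0.248 3.052; python3 - <<'E'
from h import *
d=get_image('side'); save('l_side',cv2.resize(d['image'][80:260,200:440],None,fx=3.2,fy=3.2))
E
```

```text
time_s: 7.08
eef_pos: [0.546, -0.0374, 0.2457]
eef_rot: [-3.139, -0.001, 1.594]
wrist_force: [-0.1, 1.3, -4.2]
finger_gap: 0.0232
t 7.075 pos [ 0.546  -0.0374  0.2457] [-3.1391e+00 -7.0000e-04  1.5945e+00] F [-0.11  1.31 -4.24] gap 0.0232 J [-0.19  0.11  0.2   1.66  0.    1.36]
shift [ 0.3366  0.122  -0.0024] turn [ -0.1  -0.1 -83.5]
```

View pics/l_side.png

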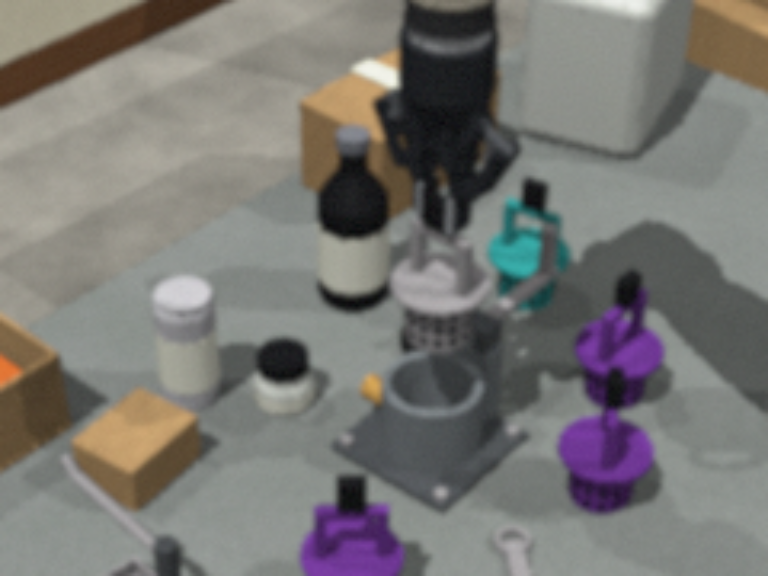

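```bash
python3 go.py 0.60 0.14 0.265 3.052;python3 go.py 0.64 0.304 0.210 3.052; python3 - <<'E'
from h import *
d=get_image('side');P=cloud(d);x,y,z=P[...,0],P[...,1],P[...,2]
for lo,hi,b in((.1,.14,(.55,.8,-.05,.15)),(.03,.06,(.55,.8,.05,.3)),(.06,.5,(.6,.95,.2,.5))):
    m=(z>lo)&(z<hi)&(x>b[0])&(x<b[1])&(y>b[2])&(y<b[3]); q=P[m]; print(len(q),q.min(0) if len(q) else 0,q.max(0)if len(q) else 0)
E
```

```text
t 7.125 pos [ 0.5457 -0.0374  0.2453] [-3.1383e+00 -8.0000e-04  1.5945e+00] F [ 0.31  0.08 -3.79] gap 0.0231 J [-0.19  0.11  0.2   1.66  0.    1.36]
shift [ 0.1761  0.0584 -0.0197] turn [ -0.1  -0.2 -83.5]
t 7.125 pos [ 0.5457 -0.0374  0.2453] [-3.1383e+00 -8.0000e-04  1.5945e+00] F [ 0.31  0.08 -3.79] gap 0.0231 J [-0.19  0.11  0.2   1.66  0.    1.36]
shift [0.3391 0.1024 0.0353] turn [ -0.1  -0.2 -83.5]
265 [ 0.55122168 -0.01792514  0.10010825] [0.78425434 0.09209818 0.13781587]
884 [0.67384238 0.05091612 0.03003818] [0.79992637 0.29801085 0.05990079]
3592 [0.60132638 0.2000339  0.0600096 ] [0.93803681 0.49994147 0.18217513]
```

```bash
python3 -m inch '[[[0.015,0.005,-0.02],[0,0,-8],0],[[0.035,0.01,-0.02],[0,0,-18],0],[[0.06,0.02,-0.02],[0,0,-28],0],[[0.085,0.028,-0.02],[0,0,-38],0],[[0.11,0.036,-0.02],[0,0,-48],0],[[0.13,0.043,-0.02],[0,0,-58],0],[[0.15,0.05,-0.02],[0,0,-68],0],[[0.165,0.055,-0.02],[0,0,-77],0],[[0.176,0.058,-0.02],[0,0,-83.5],0],[[0.176,0.058,-0.02],[0,0,-83.5],0],[[0.176,0.058,-0.02],[0,0,-83.5],0]]' 50; python3 go.py 0.64 0.20 0.210 3.052; python3 - <<'E'
from h import *
d=get_image('side'); save('c_side',cv2.resize(d['image'][100:340,160:440],None,fx=2.8,fy=2.4))
E
```

```text
time_s: 8.55
eef_pos: [0.5999, 0.1393, 0.2664]
eef_rot: [-3.141, -0.002, 3.05]
wrist_force: [-0.0, -0.1, -2.9]
finger_gap: 0.023
t 8.55 pos [0.5999 0.1393 0.2664] [-3.1408e+00 -1.6000e-03  3.0500e+00] F [-0.03 -0.06 -2.94] gap 0.023 J [ 0.12  0.31  0.47  1.73 -0.    0.21]
shift [-0.0344  0.0642  0.0563] turn [-0.  -0.1 -0.1]
```

View pics/c_side.png

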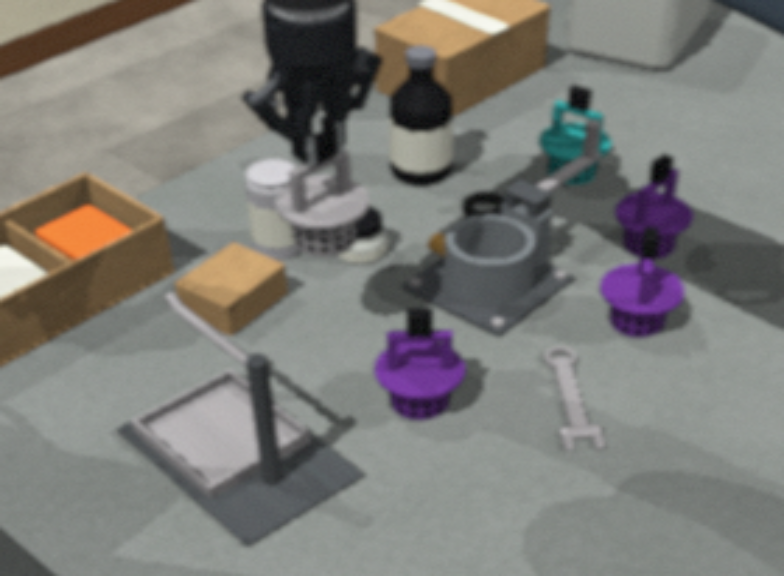

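```bash
python3 -m inch '[[[-0.012,0.02,0.018],[0,0,0],0],[[-0.024,0.042,0.037],[0,0,0],0],[[-0.0344,0.064,0.056],[0,0,0],0],[[-0.032,0.09,0.056],[0,0,0],0],[[-0.029,0.12,0.056],[0,0,0],0],[[-0.027,0.15,0.056],[0,0,0],0],[[-0.025,0.168,0.056],[0,0,0],0],[[-0.025,0.168,0.056],[0,0,0],0],[[-0.025,0.168,0.056],[0,0,0],0]]' 50; python3 go.py 0.5575 0.3115 0.210 3.052; python3 - <<'E'
from h import *
d=get_image('side'); im=d['image']; save('d_side',cv2.resize(im[120:340,170:350],None,fx=3.4,fy=2.7))
P=cloud(d);x,y,z=P[...,0],P[...,1],P[...,2]
d=get_image('top'); save('d_top',cv2.resize(d['image'][100:250,150:330],None,fx=4,fy=4))
E
```

```text
time_s: 9.72
eef_pos: [0.6405, 0.3035, 0.2113]
eef_rot: [-3.14, 0.0, 3.051]
wrist_force: [-0.1, 0.2, -2.7]
finger_gap: 0.0228
t 9.725 pos [0.6405 0.3035 0.2113] [-3.1404e+00  1.0000e-04  3.0506e+00] F [-0.13  0.15 -2.73] gap 0.0228 J [ 0.35  0.57  0.7   1.7  -0.    0.44]
shift [0.0834 0.0004 0.0013] turn [-0.1  0.  -0.1]
```

View pics/d_side.png

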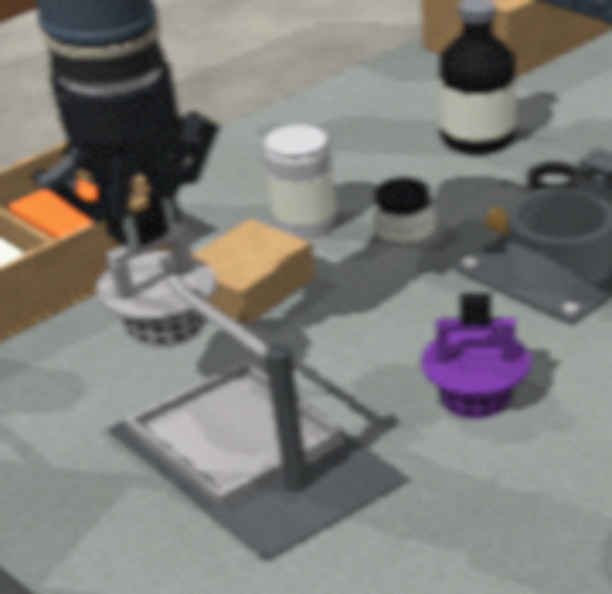

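View pics/d_top.png

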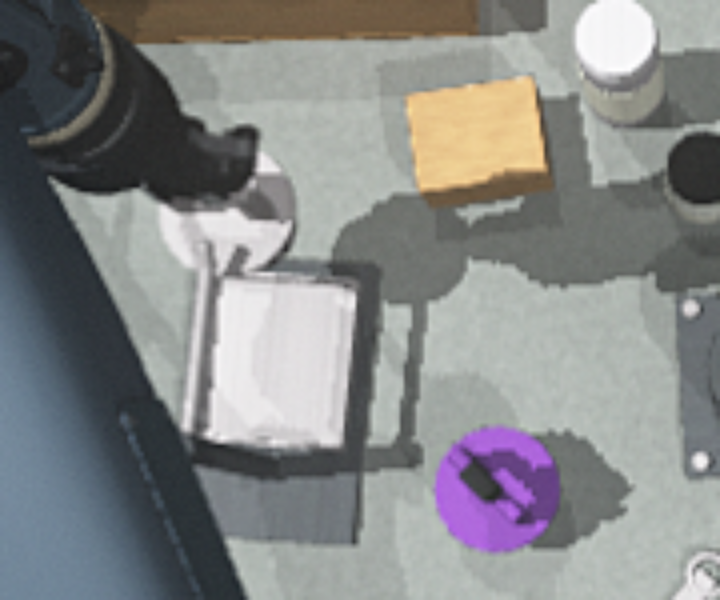

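```bash
python3 - <<'E'
from h import *
d=get_image('side'); P=cloud(d); im=d['image'];x,y,z=P[...,0],P[...,1],P[...,2]
ns=lambda p:(lambda u:(round((u[0]-170)*3.4),round((u[1]-120)*2.7)))(proj(d,p))
print('eye exp',ns([.6405,.3035,.194]),'tip',ns([.6135,.3065,.178]))
m=(z>.155)&(z<.195)&(x>.62)&(x<.67)&(y>.25)&(y<.36)
q=P[m]; print(len(q),q.min(0),q.max(0))
for lo,hi in((.25,.29),(.29,.31),(.31,.36)):
    k=q[(q[:,1]>lo)&(q[:,1]<hi)]; print(lo,len(k),np.median(k,0),np.percentile(k,[5,95],axis=0).round(3).tolist())
m=(z>.13)&(z<.158)&(x>.57)&(x<.70)&(y>.24)&(y<.36); k=P[m]; print('cap',len(k),np.percentile(k,[2,50,98],axis=0).round(3))
m=(z>.165)&(z<.19)&(x>.55)&(x<.622)&(y>.28)&(y<.33); k=P[m]; print('peg',np.polyfit(k[:,0],k[:,1],1),k.max(0),np.median(k,0))
E
```

```text
eye exp (145, 248) tip (169, 277)
167 [0.6201623  0.26634472 0.15500414] [0.66952293 0.33963327 0.19485631]
0.25 79 [0.63322706 0.27917971 0.17116513] [[0.628, 0.272, 0.155], [0.654, 0.283, 0.192]]
0.29 7 [0.64826897 0.30590259 0.15607478] [[0.636, 0.297, 0.155], [0.658, 0.309, 0.156]]
0.31 81 [0.63883846 0.32920717 0.17393672] [[0.635, 0.321, 0.156], [0.649, 0.334, 0.193]]
cap 557 [[0.601 0.266 0.133]
 [0.632 0.307 0.153]
 [0.674 0.341 0.157]]
peg [-0.09922208  0.3678068 ] [0.61175702 0.31562201 0.18368305] [0.58410596 0.30976641 0.17387593]
```

```bash
python3 -m inch '[[[0.012,0,0],[0,0,0],0],[[0.025,0,0],[0,0,0],0],[[0.04,0,0],[0,0,0],0],[[0.055,0,0],[0,0,0],0],[[0.07,0,0],[0,0,0],0],[[0.081,0,0],[0,0,0],0],[[0.081,0,0],[0,0,0],0],[[0.081,0,0],[0,0,0],0]]' 50; python3 - <<'E'
from h import *
d=get_image('side'); im=d['image']; save('e_side',cv2.resize(im[140:340,170:350],None,fx=4,fy=3))
E
```

```text
time_s: 10.88
eef_pos: [0.5602, 0.3118, 0.2114]
eef_rot: [3.141, 0.001, 3.051]
wrist_force: [0.7, 0.1, -3.4]
finger_gap: 0.0228
```

View pics/e_side.png

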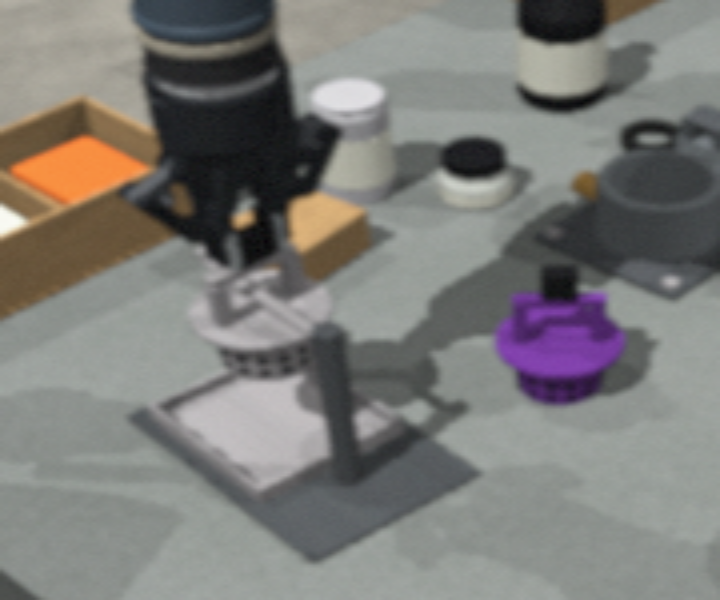

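```bash
python3 -m inch '[[[0,0,0.006],[0,0,0],0],[[0,0,0.012],[0,0,0],0],[[0,0,0.017],[0,0,0],0],[[0,0,0.017],[0,0,0],0],[[0,0,0.017],[0,0,0],0]]' 50; python3 -m inch '[[[0,0,0.002],[0,0,0],0],[[0,0,0.003],[0,0,0],0],[[0,0,0.003],[0,0,0],0]]'
```

```text
time_s: 11.55
eef_pos: [0.5596, 0.3121, 0.1943]
eef_rot: [3.142, 0.0, 3.052]
wrist_force: [0.0, -0.2, -2.6]
finger_gap: 0.0232
time_s: 11.92
eef_pos: [0.5596, 0.312, 0.1912]
eef_rot: [-3.142, -0.0, 3.052]
wrist_force: [-0.6, 0.1, -2.9]
finger_gap: 0.0233
```

```bash
python3 -m inch '[[[0,0,0.001],[0,0,0],0],[[0,0,0.002],[0,0,0],0],[[0,0,0.002],[0,0,0],0]]'; python3 -m inch '[[[0,0,0.001],[0,0,0],0],[[0,0,0.002],[0,0,0],0],[[0,0,0.002],[0,0,0],0]]'
```

```text
time_s: 12.3
eef_pos: [0.5598, 0.3121, 0.1906]
eef_rot: [3.141, 0.001, 3.052]
wrist_force: [-2.5, -0.6, 2.2]
finger_gap: 0.0231
time_s: 12.68
eef_pos: [0.5599, 0.3121, 0.1904]
eef_rot: [3.14, 0.003, 3.052]
wrist_force: [-3.8, -1.2, 8.2]
finger_gap: 0.0229
```

```bash
python3 -m inch '[[[0,0,-0.003],[0,0,0],0],[[0,0,-0.003],[0,0,0],0.35],[[0,0,-0.003],[0,0,0],0.45],[[0,0,-0.003],[0,0,0],0.6],[[0,0,-0.003],[0,0,0],0.6],[[0,0,-0.003],[0,0,0],0.6]]' 20; python3 - <<'E'
from h import *
print(sense()['finger_gap'])
d=get_image('side'); im=d['image']; save('f_side',cv2.resize(im[140:340,170:350],None,fx=4,fy=3))
E
```

```text
time_s: 13.42
eef_pos: [0.5597, 0.3121, 0.1902]
eef_rot: [-3.142, -0.0, 3.052]
wrist_force: [-0.9, -0.2, 0.1]
finger_gap: 0.0512
0.05120336345191691
```

View pics/f_side.png

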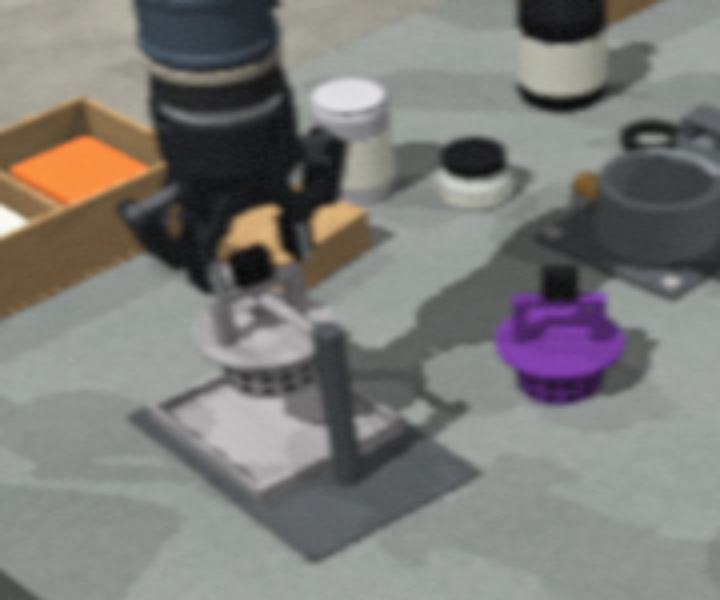

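The insert hangs on the peg and the fingers are open around the block at (250,265), so I'm rising clear.

```bash
python3 -m inch '[[[0,0,-0.02],[0,0,0],0.6],[[0,0,-0.06],[0,0,0],0.6],[[0,0,-0.11],[0,0,0],0.6],[[0.05,-0.05,-0.14],[0,0,0],0.6],[[0.1,-0.1,-0.15],[0,0,0],0.6],[[0.15,-0.15,-0.15],[0,0,0],0.6],[[0.15,-0.2,-0.15],[0,0,0],0.6],[[0.15,-0.2,-0.15],[0,0,0],0.6],[[0.15,-0.2,-0.15],[0,0,0],0.6],[[0.15,-0.2,-0.15],[0,0,0],0.6]]'; cat > chk.py <<'E'
from h import *
print(sense()['wrist_force'],np.abs(sense()['joint_velocities']).max())
for n in('side','top'):
    d=get_image(n); save('z_'+n,d['image']); P=cloud(d);x,y,z=P[...,0],P[...,1],P[...,2]
    m=(z>.2)&(z<.225)&(x>.5)&(x<.62)&(y>.25)&(y<.38); k=P[m]; print(n,'block',len(k),np.median(k,0) if len(k) else 0, cv2.minAreaRect((k[:,:2]*1000).astype(np.float32)) if len(k)>4 else 0)
    m=(z>.138)&(z<.156)&(x>.5)&(x<.6)&(y<-.1)&(y>-.28); k=P[m]; print('knob',len(k),np.median(k,0) if len(k) else 0)
E
python3 chk.py
```

```text
time_s: 14.72
eef_pos: [0.393, 0.1271, 0.34]
eef_rot: [3.141, -0.0, 3.052]
wrist_force: [-0.5, -0.0, -0.1]
finger_gap: 0.0514
[-0.46721941 -0.00624067 -0.07526649] 0.014229287519223333
side block 89 [0.55409471 0.31354523 0.21209964] ((558.3296508789062, 310.4909362792969), (25.781997680664062, 16.929035186767578), 79.71355438232422)
knob 31 [ 0.55090755 -0.20708243  0.14656607]
top block 81 [0.56180804 0.31091835 0.21359864] ((562.3479614257812, 312.3139343261719), (26.590129852294922, 13.688982009887695), 86.22431182861328)
knob 36 [ 0.55673729 -0.20784509  0.1494392 ]
```

View pics/z_side.png

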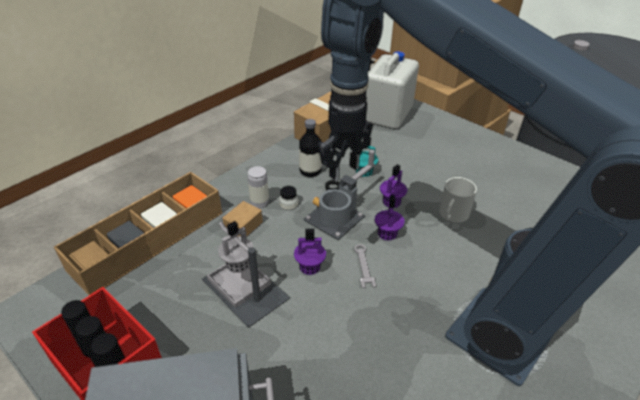

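View pics/z_top.png

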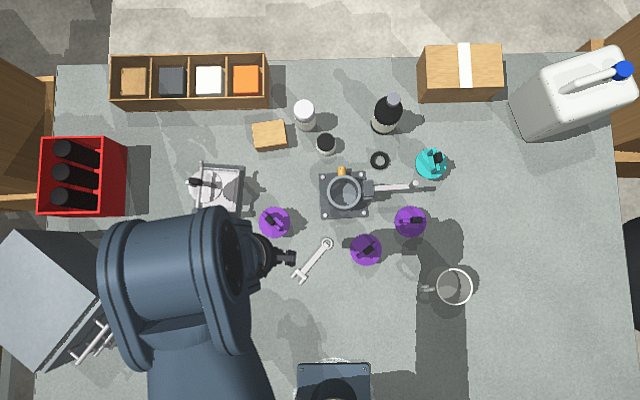

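```bash
python3 -c "
from cell import finish_job
print(finish_job())"
```

```text
the job is handed in; nothing more can be done
None
```

The job is handed in at about 14.8 s: the bolt is back and the insert hangs on the peg with the gripper clear. No verdict was reported.

**What I did:** I gripped the bolt's knob and drew the bolt back while the insert still sat in the pot. Then I lifted the insert straight out and turned it about 83°. I threaded its handle over the peg's raised end, lowered it until the peg took the weight, let go and backed away.

**Last checks:**
- **Bolt:** the knob has moved 79 mm back in the top view and 78 mm in the side view.
- **Insert:** the top of the grip block is at about 0.213 m, which puts the eye at about 0.173 m. It hangs about 68 mm from the post, near the peg's line and roughly square to it. I judged it upright by eye and did not measure the tilt.
- **Robot:** it is clear of everything, with about 0.5 N at the wrist.
- **Bystanders:** they look unmoved by eye; I did not measure them.

**Disagreement:** before I moved anything, the two cameras differed by about 3 to 5 mm in x. In the last check the difference was about 4 mm, by the block's outline. That is well within the placing tolerance.

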